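# Feel along the spring plungers of a test fixture

### The arm

A 6-joint arm with a two-finger parallel gripper is mounted at the origin on the work surface. World frame = base frame: x ahead of the robot, y to its left, z up, the work surface at z = 0. Lengths are in m, angles in rad, forces in N, time in s.
With the tool pointing down it reaches from about 0.325 to 0.775 m from the base axis. Payload 9.3 kg.
Tool frame: the origin (TCP) lies at the very end of the fingers, on their centre line; the grasp point (between the pads) lies grip_point_offset behind it (grip_point_offset is the distance from the TCP to the grasp point, in m); x points along the fingers, y is the direction in which the jaws open and shut, and the axes are right-handed (so a half turn about x gives the same grasp; the last joint's range is limited). The gripper opens to 85 mm and grips with 20 to 120 N. Pads are 22 mm wide; open, the fingers measure 114 mm over their backs; the gripper's body (76 mm by 85 mm) begins 54 mm behind the grasp point. The pads swing forward as they close: fully open they stand 13 mm farther back than shut.
Start: joints at [1.028, 0.259, 0.021, 1.334, 0, 1.418], TCP at [0.209, 0.509, 0.231] pointing down, gripper open.
Joint ranges: [-3.04, 3.04], [-0.91, 1.82], [-1.04, 1.36], [-1.92, 1.95], [-1.52, 1.45], [-3.14, 3.14]. Speed limits (rad/s): [2.22, 2.22, 2.79, 3.14, 3.14, 3.14].

### API

Orientations are given as [roll, pitch, yaw] about the fixed x, y, z axes, in that order (R = Rz(yaw) Ry(pitch) Rx(roll)).
In Python, from workcell import * gives the robot as it stands.
- The arm moves only by the tool carry_out, never from a script. Its argument "commands" is one flat list of numbers, 4 for each row, row after row: the shift along the world's x, y, z each as a share of 600 mm, from -1 to 1, then the turn about the world's z as a share of 60 degrees, from -1 to 1. A call has exactly 8 rows; each row shifts and turns the commanded pose from where the row before left it; what a row does not reach is not made up. A row lasts 1/12 s, in which the tool goes at most 41.7 mm and 7.16 degrees, less where a joint would pass 70% of its speed; a pose out of reach is approached as far as the arm can. A call with a number of a shift or a turn outside -1 to 1 is refused whole. A call with a gripper value outside its range is refused whole. "fingers" is the closure, from 0 (fully open) to 1 (shut), set as the call begins (left out, the last holds). The fingers move at their own pace and stop on an object; "newtons" is the grip in N (left out, the last holds). Time passes only in rows, so rows that do not move let the fingers close, or fill a call up. It gives the time, the measured TCP pose, the force and the opening at its end, in the units of the state.
- get_state(): the state, without advancing time (a new reading comes with each control period).
- capture(name): name is "scene" or "top" or "wrist"; returns a dict with "image" (384x512x3 uint8, blue, green, red), "range_z" (384x512 float32, m along the optical axis (not along the pixel's ray), 0 where there is no reading), "intrinsics" (3x3 intrinsics, pixels), "R" (3x3) and "t" (3): a world point X has camera coordinates R X + t; the wrist camera has in their place "T_tool_cam" (4x4, takes a point from camera to tool coordinates, whose origin is the TCP and whose axes are the tool frame's). Camera axes: x right, y down, z forward; pixel columns grow to the right and rows downward; lengths in m; the calibration is good to about 2 mm. A picture is of the moment at which its call begins: read the wrist's pose just before it.
- hand_in(): hands the job in, once; it reports no verdict.
Trained networks look in the newest picture that a camera, given by its name, has taken for a name from the list of things; names that differ only in an ending like _2 or _b are one class to them, and where a whole thing is asked for, a point or a joint stands for the part that bears it (a point fixed in the world has none). Each returns a list of dicts, best first, with "conf" (0 to 1); they miss things now and then, are a little off and sometimes report something else, mostly with a low value. They report only what shows in the picture. A call takes as long as a camera call.
- recognise(query, camera): "at" ([column, row] as shares, 0 to 1, of the picture: columns of its width, rows of its height, amid what is visible of it).
- trace(query, camera): "pixels" (384x512 bool, what is visible of it) and "at" ([column, row] as shares, 0 to 1, of the picture: columns of its width, rows of its height, amid what is visible of it).
The state is a dict: "clock": time; "joint_pos": joint angles; "joint_velocities": joint speeds; "effort": joint torques, N m; "position": TCP position; "tool_rot": TCP orientation; "ft_force": force on the tool from outside, world axes, zero at the start; "ft_torque": the same for the moment, N m; "width": opening from 0.0 (shut) to 1.0 (fully open).
Only numpy, scipy, OpenCV 4.12 (cv2) and the standard library are available. Lean on these libraries where they do the work, as an engineer would, in place of code of your own. Each camera call takes 0.05 s, during which the arm holds its last target. There are 200 camera calls.

### The job

Before a board goes on the test fixture, check that its white spring plungers move freely: run the shut fingertips along the bowed row, from the plunger beside the tall steel guide post to the far end, lightly dipping each of the five in turn, part of the way only and never to its stop. Finish still resting on the last plunger, holding it partly down, with the other four sprung back up. Only touch: do not grip, lift or shift the fixture, and leave the things on and around it where they are.

Things in the scene. Friction and masses are not known exactly. Their poses are not given: they have to be found in the camera images.
- fixture: loose 4 kg test fixture: grey plate 130 (x) x 250 (y) x 24 mm high; origin under its centre. A bowed row of 5 white-capped sprung plungers, 36 to 40 mm apart, runs along y near the -x edge. Past plunger 1 (-y end), 40 mm from its axis, a steel guide post 18 mm thick rises 20 mm above the caps; past plunger 5 is a black block lower than the caps
- cap1: white domed cap of plunger 1, 26 mm diameter, dome 5.5 mm deep (spherical, radius 18 mm) with straight sides below; origin at the top of the dome, 49 mm above the bench when up; moves down with its plunger. The first of the row, next to the tall steel guide post
- cap2: white domed cap of plunger 2, 26 mm diameter, dome 5.5 mm deep (spherical, radius 18 mm) with straight sides below; origin at the top of the dome, 49 mm above the bench when up; moves down with its plunger.
- cap3: white domed cap of plunger 3, 26 mm diameter, dome 5.5 mm deep (spherical, radius 18 mm) with straight sides below; origin at the top of the dome, 49 mm above the bench when up; moves down with its plunger.
- cap4: white domed cap of plunger 4, 26 mm diameter, dome 5.5 mm deep (spherical, radius 18 mm) with straight sides below; origin at the top of the dome, 49 mm above the bench when up; moves down with its plunger.
- cap5: white domed cap of plunger 5, 26 mm diameter, dome 5.5 mm deep (spherical, radius 18 mm) with straight sides below; origin at the top of the dome, 49 mm above the bench when up; moves down with its plunger. The last of the row, next to the low black block
- plunger1 (a joint): travel of plunger 1 in m: 0 up, grows as it is pressed down, 0.010 at its stop. A spring lifts it back: about 1 N starts it, then 0.9 N per mm
- plunger2 (a joint): travel of plunger 2 in m: 0 up, grows as it is pressed down, 0.010 at its stop. A spring lifts it back: about 1 N starts it, then 0.9 N per mm
- plunger3 (a joint): travel of plunger 3 in m: 0 up, grows as it is pressed down, 0.010 at its stop. A spring lifts it back: about 1 N starts it, then 0.9 N per mm
- plunger4 (a joint): travel of plunger 4 in m: 0 up, grows as it is pressed down, 0.010 at its stop. A spring lifts it back: about 1 N starts it, then 0.9 N per mm
- plunger5 (a joint): travel of plunger 5 in m: 0 up, grows as it is pressed down, 0.010 at its stop. A spring lifts it back: about 1 N starts it, then 0.9 N per mm
- chip_tray: small open black tray, 40 x 40 x 12 mm, standing on the fixture's plate about 55 mm from the row, on its +x side; origin under its centre. A bystander: leave alone
- standoff: upright brass spacer, 16 mm diameter, 31 mm tall, standing on the fixture's plate about 55 mm from the row, on its +x side; origin under its centre. A bystander: leave alone
- dish_a: shallow round glass dish, 90 mm diameter, 16 mm tall, on the bench; origin under its centre. A bystander
- dish_b: a second such glass dish. A bystander
- flask: small conical glass flask, 72 mm diameter at the base, 93 mm tall, on the bench; origin under its centre. A bystander
- tweezers: steel tweezers lying on the bench, about 130 mm long along their x, 6 mm high. A bystander
- screwdriver: screwdriver lying on the bench along its x. A bystander

How it is judged:
On the way, in this order (a step that is already met when the one before it is completed fails the run):
1. only plunger 1 of the row (counted from the tall guide post) is dipped at least 1.5 mm by the fingers (value of joint plunger1 above 0.0015 m and contact force between the fingers and cap1 above 0.3 N and value of joint each of plunger2, plunger3, plunger4, plunger5 below 0.0015 m), for 0.1 s.
2. only plunger 2 of the row (counted from the tall guide post) is dipped at least 1.5 mm by the fingers (value of joint plunger2 above 0.0015 m and contact force between the fingers and cap2 above 0.3 N and value of joint each of plunger1, plunger3, plunger4, plunger5 below 0.0015 m), for 0.1 s.
3. only plunger 3 of the row (counted from the tall guide post) is dipped at least 1.5 mm by the fingers (value of joint plunger3 above 0.0015 m and contact force between the fingers and cap3 above 0.3 N and value of joint each of plunger1, plunger2, plunger4, plunger5 below 0.0015 m), for 0.1 s.
4. only plunger 4 of the row (counted from the tall guide post) is dipped at least 1.5 mm by the fingers (value of joint plunger4 above 0.0015 m and contact force between the fingers and cap4 above 0.3 N and value of joint each of plunger1, plunger2, plunger3, plunger5 below 0.0015 m), for 0.1 s.
5. only plunger 5 of the row (counted from the tall guide post) is dipped at least 1.5 mm by the fingers (value of joint plunger5 above 0.0015 m and contact force between the fingers and cap5 above 0.3 N and value of joint each of plunger1, plunger2, plunger3, plunger4 below 0.0015 m), for 0.1 s.
At the end, for the whole second after the job is handed in: The fingers rest on plunger 5 and hold it between 1.5 and 9 mm down; plungers 1 to 4 are up again (within 1 mm); the fixture is still, level and within 15 mm of where it began (value of joint plunger5 between 0.0015 and 0.009 m and contact force between the fingers and cap5 above 0.3 N and value of joint each of plunger1, plunger2, plunger3, plunger4 below 0.001 m and distance of fixture from where it was at the start of the episode below 0.015 m and linear speed of fixture below 0.01 m/s and angle between fixture's own z axis and vertical below 0.03 rad); the arm keeps its last pose, push and grip.
It fails at once if a plunger is pressed to its stop (more than 9 mm of its 10 mm) (value of joint any of plunger1, plunger2, plunger3, plunger4, plunger5 above 0.009 m).
It fails at once if the fixture is shifted more than 15 mm, lifted or tipped (distance of fixture from where it was at the start of the episode above 0.015 m or angle between fixture's own z axis and vertical above 0.05 rad or height (world z) of fixture above 0.006 m).
It fails at once if a bystander is moved more than 20 mm, or knocked over (distance of any of chip_tray, standoff, dish_a, dish_b, flask, tweezers, screwdriver from where it was at the start of the episode above 0.02 m or angle between any of flask, standoff, chip_tray's own z axis and vertical above 0.4 rad).
It also fails if it takes over 40 s, if anything falls off the work surface, if the arm or the gripper's body presses on something with over 40 N, if the wrist force passes 120 N, or if a joint passes its speed limit or range.

## Working session

There is one attempt and no reset: what is moved stays moved. The work goes in short steps, Python scripts to look and compute and a tool call to move; the robot and the scene stay as the last step left them, time stands still between calls to the robot, and variables do not carry over. Pictures are saved under pics/ and viewed, about 8 in all and at most 12, crops included, and the job is handed in when it is done.

Besides the shell and the picture viewer there is one more tool, called after "Emit:" by a JSON object that holds its "api" and its "payload". carry_out: Moves the arm, as the interface text tells. Its arguments: {"type":"object","properties":{"commands":{"type":"array"},"fingers":{"type":"number"},"newtons":{"type":"number"}},"required":["commands"]}

```bash
mkdir -p pics
cat > h.py <<'E'
from workcell import *
import numpy as np, cv2
def world(c,uv,z=None):
    K=np.array(c["intrinsics"]);u,v=uv
    r=np.linalg.inv(K)@[u,v,1]; R=np.array(c["R"]);t=np.array(c["t"])
    if z is None:
        return R.T@(r*c["range_z"][int(round(v)),int(round(u))]-t)
    o=-R.T@t; d=R.T@r
    return o+d*(z-o[2])/d[2]
E
python3 - <<'E'
from h import *
s=get_state();print({k:np.round(s[k],3) for k in s})
c=capture("top");cv2.imwrite("pics/top.png",c["image"])
for q in ["cap1","cap3","cap5","fixture","chip_tray","standoff","flask","dish_a","tweezers","screwdriver"]:
    for d in recognise(q,"top")[:6]:
        p=np.array(d["at"])*[512,384]
        print(q,round(d["conf"],2),p.round(0),world(c,np.minimum(p,[511,383])).round(3))
c2=capture("scene");cv2.imwrite("pics/scene.png",c2["image"])
E
```

```text
{'clock': np.float64(0.0), 'joint_pos': array([1.028, 0.259, 0.021, 1.334, 0.   , 1.418]), 'joint_velocities': array([-0.001, -0.   ,  0.   ,  0.001, -0.   , -0.   ]), 'effort': array([ 1.0000e-03, -5.5564e+01,  3.4453e+01,  1.4000e-02, -0.0000e+00,
        0.0000e+00]), 'position': array([0.209, 0.508, 0.231]), 'tool_rot': array([-1.741,  1.569, -2.131]), 'ft_force': array([ 0.35 ,  0.771, -0.29 ]), 'ft_torque': array([ 0.018, -0.02 , -0.007]), 'width': np.float64(1.0)}
cap1 0.62 [231. 147.] [0.586 0.037 0.05 ]
cap1 0.6 [384. 150.] [ 0.603 -0.401  0.009]
cap1 0.59 [265. 160.] [ 0.553 -0.057  0.047]
cap1 0.42 [275. 176.] [ 0.509 -0.084  0.048]
cap1 0.41 [258. 152.] [ 0.576 -0.037  0.044]
cap1 0.39 [246. 151.] [ 0.576 -0.002  0.049]
cap3 0.62 [231. 147.] [0.586 0.037 0.05 ]
cap3 0.6 [384. 150.] [ 0.603 -0.401  0.009]
cap3 0.59 [265. 160.] [ 0.553 -0.057  0.047]
cap3 0.42 [275. 176.] [ 0.509 -0.084  0.048]
cap3 0.41 [258. 152.] [ 0.576 -0.037  0.044]
cap3 0.39 [246. 151.] [ 0.576 -0.002  0.049]
cap5 0.62 [231. 147.] [0.586 0.037 0.05 ]
cap5 0.6 [384. 150.] [ 0.603 -0.401  0.009]
cap5 0.59 [265. 160.] [ 0.553 -0.057  0.047]
cap5 0.42 [275. 176.] [ 0.509 -0.084  0.048]
cap5 0.41 [258. 152.] [ 0.576 -0.037  0.044]
cap5 0.39 [246. 151.] [ 0.576 -0.002  0.049]
fixture 0.85 [261. 156.] [ 0.57  -0.045  0.026]
chip_tray 0.78 [248. 133.] [ 0.635 -0.008  0.027]
standoff 0.54 [244. 149.] [0.583 0.003 0.047]
standoff 0.37 [279. 147.] [ 0.591 -0.093  0.054]
flask 0.74 [114. 135.] [0.609 0.355 0.056]
dish_a 0.78 [387. 222.] [ 0.397 -0.401  0.003]
dish_a 0.56 [119. 182.] [0.49  0.348 0.004]
tweezers 0.69 [383. 153.] [ 0.597 -0.399  0.001]
screwdriver 0.56 [128. 265.] [0.264 0.303 0.015]
```

Run:
```python
import cv2,numpy as np
a=cv2.imread("pics/top.png")[110:205,205:315]
b=cv2.imread("pics/scene.png")
cv2.imwrite("pics/both.png",np.hstack([cv2.resize(a,(445,384),interpolation=cv2.INTER_CUBIC)[:, :],cv2.resize(b,(350,384))]))
```

```text
(no output)
```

View pics/both.png

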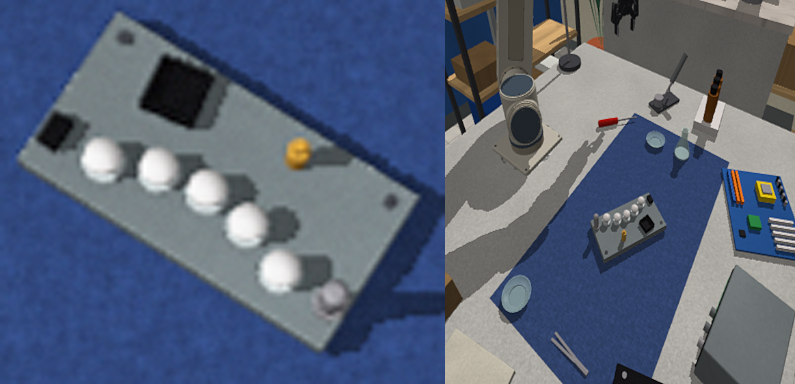

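The top view shows the post at the lower right (about 287,184 in full-image px). The black block is at the upper left (219,142). The caps run from cap1 (274,177) to cap5 (230,150). Next I'll refine the positions and work out the approach.

Run:
```python
from h import *
from scipy.spatial.transform import Rotation as Ro
s=get_state();R=Ro.from_euler("xyz",s["tool_rot"]).as_matrix();print(R.round(3))
c=capture("top")
for p in [(274.3,177),(266.4,165.7),(256,157.5),(244,152),(230.5,149.6)]: print(world(c,p,.047).round(3))
c=capture("wrist");print(np.round(c["T_tool_cam"],3),c["intrinsics"])
```

```text
[[ 0.     0.38   0.925]
 [-0.     0.925 -0.38 ]
 [-1.    -0.     0.   ]]
[ 0.507 -0.082  0.047]
[ 0.538 -0.06   0.047]
[ 0.56  -0.031  0.047]
[0.575 0.002 0.047]
[0.581 0.039 0.047]
[[-0.    -0.286  0.958 -0.143]
 [ 1.     0.     0.     0.   ]
 [-0.     0.958  0.286 -0.072]
 [ 0.     0.     0.     1.   ]] [[273.68381232   0.         257.50343141]
 [  0.         273.68381232 186.83690642]
 [  0.           0.           1.        ]]
```

Emit:
{"api": "carry_out", "payload": {"commands": [0.03,-0.06,0,0,0.03,-0.06,0,0,0.03,-0.06,0,0,0.03,-0.06,0,0,0.03,-0.06,0,0,0.03,-0.06,0,0,0.03,-0.06,0,0,0.03,-0.06,0,0], "fingers": 1, "newtons": 30}}

```text
clock: 1.37
position: [0.3533, 0.219, 0.2316]
tool_rot: [0.742, 1.57, 0.353]
ft_force: [0.7, 0.1, -0.4]
width: 0.001
```

Emit:
{"api": "carry_out", "payload": {"commands": [0.04,-0.05,0,-0.117,0.04,-0.05,0,-0.117,0.04,-0.05,0,-0.117,0.04,-0.05,0,-0.117,0.04,-0.05,0,-0.117,0.04,-0.05,0,-0.117,0.04,-0.05,0,-0.117,0.04,-0.05,0,-0.117]}}

```text
clock: 2.03
position: [0.5459, -0.0211, 0.2314]
tool_rot: [1.36, 1.57, -0.016]
ft_force: [0.9, 1.4, 0.9]
width: -0.004
```

Emit:
{"api": "carry_out", "payload": {"commands": [0,0,0,-0.117,0,0,0,-0.117,0,0,0,-0.117,0,0,0,-0.117,0,0,0,-0.117,0,0,0,-0.117,0,0,0,0,0,0,0,0]}}

```text
clock: 2.7
position: [0.545, -0.0193, 0.2313]
tool_rot: [-1.278, 1.571, 2.904]
ft_force: [0.3, -0.0, 0.2]
width: 0.004
```

```bash
cat >> h.py <<'E'
from scipy.spatial.transform import Rotation as Ro
def wrist():
    s=get_state(); c=capture("wrist")
    T=np.eye(4);T[:3,:3]=Ro.from_euler("xyz",s["tool_rot"]).as_matrix();T[:3,3]=s["position"]
    M=np.linalg.inv(T@np.array(c["T_tool_cam"])); c["R"]=M[:3,:3];c["t"]=M[:3,3]
    return s,c,T
E
python3 - <<'E'
from h import *
s,c,T=wrist();print(T.round(3),s["joint_pos"])
im=c["image"].copy()
i=0
for q in ["cap1","standoff","chip_tray"]:
  for d in trace(q,"wrist")[:7]:
    m=d["pixels"].astype(np.uint8); 
    v,u=np.nonzero(m); (x,y),r=cv2.minEnclosingCircle(np.c_[u,v].astype(np.float32))
    print(q,round(d["conf"],2),m.sum(),(round(x),round(y)),round(r,1),"mean@.047",world(c,(u.mean(),v.mean()),.045).round(4),"circ",world(c,(x,y),.044).round(4), "rng",world(c,(u.mean(),v.mean())).round(4))
    cv2.circle(im,(int(x),int(y)),int(r),(0,0,255),1)
cv2.imwrite("pics/w1.png",im)
E
```

```text
[[-0.     0.863 -0.506  0.545]
 [ 0.    -0.506 -0.863 -0.019]
 [-1.    -0.     0.     0.231]
 [ 0.     0.     0.     1.   ]] [-1.89250852e-01  2.50616801e-01  1.05106544e-02  1.33074341e+00
  2.60146256e-06  1.91201319e+00]
cap1 0.76 372 (263, 105) 11.2 mean@.047 [0.5876 0.0412 0.045 ] circ [0.5878 0.0407 0.044 ] rng [0.5875 0.0412 0.0506]
cap1 0.65 318 (272, 193) 10.2 mean@.047 [ 0.5444 -0.0584  0.045 ] circ [ 0.5443 -0.0586  0.044 ] rng [ 0.5448 -0.0571  0.0491]
cap1 0.55 214 (260, 219) 9.3 mean@.047 [ 0.5142 -0.0783  0.045 ] circ [ 0.513  -0.0809  0.044 ] rng [ 0.515  -0.077   0.0486]
cap1 0.55 355 (274, 137) 10.8 mean@.047 [0.5815 0.0024 0.045 ] circ [0.5815 0.0022 0.044 ] rng [0.5815 0.003  0.0498]
cap1 0.53 1165 (320, 118) 23.8 mean@.047 [ 0.6374 -0.006   0.045 ] circ [ 0.6381 -0.0066  0.044 ] rng [ 0.6405 -0.0089  0.0262]
cap1 0.52 356 (276, 166) 11.0 mean@.047 [ 0.5669 -0.0305  0.045 ] circ [ 0.5663 -0.0302  0.044 ] rng [ 0.567  -0.0297  0.0484]
standoff 0.61 215 (318, 195) 9.2 mean@.047 [ 0.5936 -0.09    0.045 ] circ [ 0.594  -0.0902  0.044 ] rng [ 0.5935 -0.0887  0.0484]
chip_tray 0.73 1156 (319, 118) 23.2 mean@.047 [ 0.6376 -0.0056  0.045 ] circ [ 0.6376 -0.005   0.044 ] rng [ 0.6407 -0.0084  0.026 ]
chip_tray 0.26 386 (274, 137) 11.3 mean@.047 [0.5813 0.0022 0.045 ] circ [0.5811 0.0021 0.044 ] rng [0.5813 0.0028 0.0498]
```

View pics/w1.png

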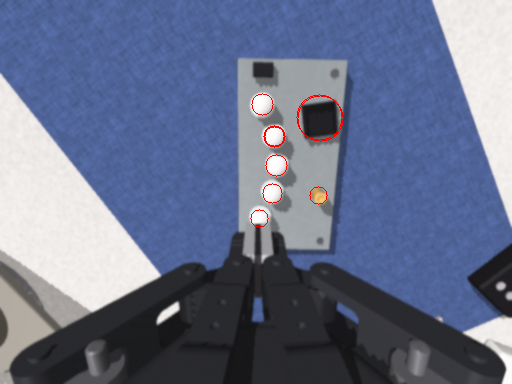

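The five caps sit in a column at px (260,219) up to (263,105). The post is hidden behind the fingers, below cap1. The spacings come out at 36–39 mm and the heights at about 49 mm, as they should. I'll move above cap1.

Emit:
{"api": "carry_out", "payload": {"commands": [-0.0086,-0.017,-0.0433,0,-0.0086,-0.017,-0.0433,0,-0.0086,-0.017,-0.0433,0,-0.0086,-0.017,-0.0433,0,-0.0086,-0.017,-0.0433,0,-0.0086,-0.017,-0.0433,0,0,0,0,0,0,0,0,0]}}

```text
clock: 3.57
position: [0.5134, -0.0805, 0.075]
tool_rot: [-1.428, 1.568, 2.75]
ft_force: [0.3, 0.2, 1.4]
width: 0.003
```

Run:
```python
from h import *
s,c,T=wrist();print(s["position"],s["ft_force"])
for d in trace("cap1","wrist")[:7]:
    v,u=np.nonzero(d["pixels"]); (x,y),r=cv2.minEnclosingCircle(np.c_[u,v].astype(np.float32))
    print(round(d["conf"],2),len(u),(round(x),round(y)),round(r,1),"circ",world(c,(x,y),.045).round(4),"rng",world(c,(u.mean(),v.mean())).round(4))
t=capture("top");st=capture("scene")
cv2.imwrite("pics/w2.png",np.hstack([cv2.resize(c["image"],(400,300)),cv2.resize(t["image"][110:200,205:325],(400,300),interpolation=cv2.INTER_CUBIC)]))
for d in trace("cap1","top")[:7]:
    v,u=np.nonzero(d["pixels"]); print("top",round(d["conf"],2),len(u),u.mean().round(1),v.mean().round(1),world(t,(u.mean(),v.mean()),.044).round(4))
for d in trace("cap1","scene")[:7]:
    v,u=np.nonzero(d["pixels"]); print("scene",round(d["conf"],2),len(u),world(st,(u.mean(),v.mean()),.044).round(4))
```

```text
[ 0.51340112 -0.08049068  0.07496935] [0.30150776 0.18748615 1.37750921]
0.89 1665 (284, 46) 24.6 circ [0.5811 0.0021 0.045 ] rng [0.5806 0.0016 0.049 ]
0.86 747 (257, 218) 18.5 circ [ 0.5133 -0.0817  0.045 ] rng [ 0.5158 -0.0777  0.0481]
0.66 1222 (280, 168) 20.1 circ [ 0.5444 -0.0587  0.045 ] rng [ 0.5447 -0.0576  0.0499]
0.64 1358 (291, 111) 21.4 circ [ 0.5672 -0.0311  0.045 ] rng [ 0.5666 -0.0305  0.0505]
top 0.55 60 229.6 148.1 [0.586  0.0418 0.044 ]
scene 0.57 65 [ 0.5702 -0.0315  0.044 ]
scene 0.37 52 [0.5914 0.0397 0.044 ]
```

View pics/w2.png

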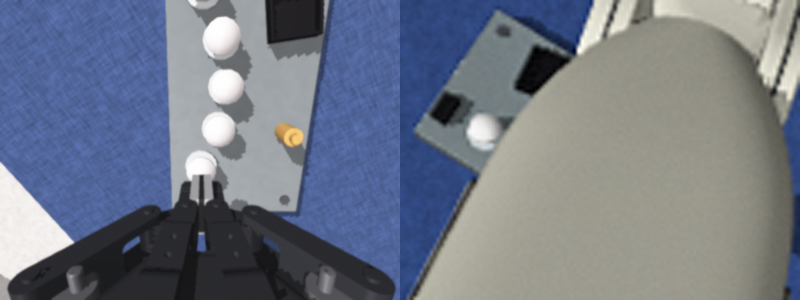

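The wrist view shows the tip over cap1 (200,165 in the panel), with caps 2–4 clear ahead. The positions repeat to about 1 mm. Now I'll dip cap1.

Emit:
{"api": "carry_out", "payload": {"commands": [0,0,-0.01,0,0,0,-0.01,0,0,0,-0.01,0,0,0,-0.008,0,0,0,-0.006,0,0,0,-0.005,0,0,0,0,0,0,0,0,0]}}

```text
clock: 4.53
position: [0.5138, -0.0804, 0.046]
tool_rot: [-1.419, 1.57, 2.759]
ft_force: [-2.9, 0.2, 3.5]
width: 0.001
```

Run:
```python
from h import *
s,c,T=wrist();print(s["position"],s["ft_force"],s["clock"])
cv2.imwrite("pics/w3.png",c["image"][100:300,130:400].repeat(2,0).repeat(2,1))
```

```text
[ 0.51384766 -0.08039261  0.04597588] [-2.88465374  0.19397763  3.49091446] 4.5333
```

View pics/w3.png

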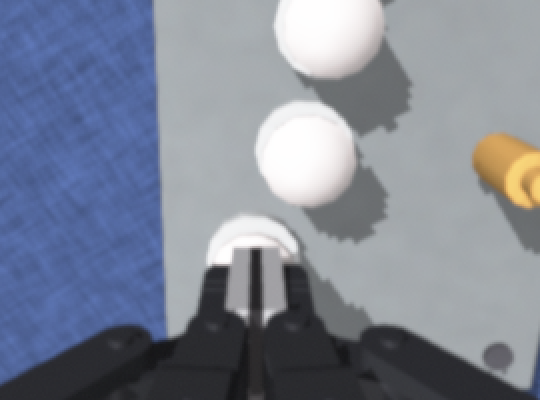

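The tip sits on cap1, and the force of 3.5 N matches a dip of about 3 mm. I'll press 1 mm more for margin and hold.

Emit:
{"api": "carry_out", "payload": {"commands": [0,0,-0.0017,0,0,0,0,0,0,0,0,0,0,0,0,0,0,0,0,0,0,0,0,0,0,0,0,0,0,0,0,0]}}

```text
clock: 5.25
position: [0.5141, -0.0805, 0.045]
tool_rot: [1.672, 1.571, -0.433]
ft_force: [-0.9, -0.1, 4.5]
width: 0.002
```

Run:
```python
from h import *
f=[]
for i in range(5):
    s,c,T=wrist();f.append(s["ft_force"])
print(s["position"],np.mean(f,0).round(2),np.std(f,0).round(2))
```

```text
[ 0.5140575  -0.08046133  0.04499852] [-1.78  0.45  3.92] [0.55 0.66 0.45]
```

Cap1 is dipped about 4 mm. Next is cap2, with a small rise between.

Emit:
{"api": "carry_out", "payload": {"commands": [0,0,0.0133,0,0.017,0.0122,0,0,0.017,0.0122,0,0,0.017,0.0122,0,0,0,0,-0.0067,0,0,0,-0.0066,0,0,0,0,0,0,0,0,0]}}

```text
clock: 6.17
position: [0.5449, -0.0583, 0.0449]
tool_rot: [2.896, 1.57, 0.792]
ft_force: [2.7, 2.2, 3.8]
width: 0.003
```

Emit:
{"api": "carry_out", "payload": {"commands": [0,0,0,0,0,0,0,0,0,0,0,0,0,0,0,0,0,0,0,0,0,0,0,0,0,0,0,0,0,0,0,0]}}

```text
clock: 6.83
position: [0.5446, -0.0586, 0.045]
tool_rot: [-0.271, 1.571, -2.376]
ft_force: [1.6, 1.7, 4.1]
width: -0.0
```

```bash
cat > chk.py <<'E'
from h import *
import sys
f=[]
for i in range(4):
    s,c,T=wrist();f.append(s["ft_force"])
print(s["clock"],s["position"],np.mean(f,0).round(2))
for d in trace("cap1","wrist")[:6]:
    v,u=np.nonzero(d["pixels"]); (x,y),r=cv2.minEnclosingCircle(np.c_[u,v].astype(np.float32))
    print(round(d["conf"],2),len(u),"circ",world(c,(x,y),.045).round(4),"rng",world(c,(u.mean(),v.mean())).round(4))
cv2.imwrite(sys.argv[1],c["image"][60:300,110:410].repeat(2,0).repeat(2,1))
E
python3 chk.py pics/w4.png
```

```text
6.9833 [ 0.54461935 -0.05857298  0.04499496] [1.67 1.22 3.98]
0.72 2688 circ [0.5867 0.0407 0.045 ] rng [0.5873 0.0394 0.049 ]
0.68 336 circ [ 0.5484 -0.0532  0.045 ] rng [ 0.5499 -0.0508  0.043 ]
0.62 2077 circ [0.5819 0.0022 0.045 ] rng [0.5818 0.0023 0.0484]
0.55 1732 circ [ 0.5676 -0.0307  0.045 ] rng [ 0.5682 -0.0298  0.0492]
```

View pics/w4.png

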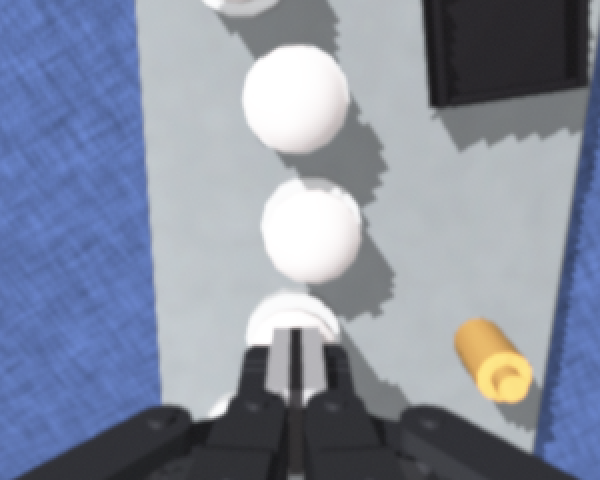

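The tip is on cap2, pressing it about 4 mm (3.98 N). Caps 3–5 read the same places as before, so the fixture hasn't shifted. On to cap3, then cap4.

Emit:
{"api": "carry_out", "payload": {"commands": [0,0,0.0133,0,0.0127,0.0154,0,0,0.0127,0.0154,0,0,0.0127,0.0154,0,0,0,0,-0.0067,0,0,0,-0.0066,0,0,0,0,0,0,0,0,0]}}

```text
clock: 7.75
position: [0.5676, -0.0304, 0.0448]
tool_rot: [-2.87, 1.57, 1.309]
ft_force: [0.7, 2.3, 3.9]
width: 0.0
```

Emit:
{"api": "carry_out", "payload": {"commands": [0,0,0,0,0,0,0,0,0,0,0,0,0,0,0,0,0,0,0,0,0,0,0,0,0,0,0,0,0,0,0,0]}}

```text
clock: 8.42
position: [0.5675, -0.0309, 0.045]
tool_rot: [0.128, 1.571, -1.978]
ft_force: [0.5, 1.5, 3.6]
width: -0.0
```

```bash
python3 chk.py pics/w5.png
```

```text
8.5667 [ 0.56741869 -0.03086327  0.04493684] [0.49 1.52 3.94]
0.89 2082 circ [0.5877 0.0406 0.045 ] rng [0.5882 0.0405 0.0498]
0.81 1738 circ [0.5819 0.0028 0.045 ] rng [0.5828 0.0035 0.0494]
0.7 410 circ [ 0.5704 -0.0257  0.045 ] rng [ 0.5712 -0.0232  0.0411]
```

Emit:
{"api": "carry_out", "payload": {"commands": [0,0,0.0133,0,0.008,0.0185,0,0,0.008,0.0185,0,0,0.008,0.0185,0,0,0,0,-0.0067,0,0,0,-0.0066,0,0,0,0,0,0,0,0,0]}}

```text
clock: 9.33
position: [0.582, 0.0029, 0.0448]
tool_rot: [-2.589, 1.57, 1.59]
ft_force: [1.3, 1.8, 4.8]
width: 0.001
```

Emit:
{"api": "carry_out", "payload": {"commands": [0,0,0,0,0,0,0,0,0,0,0,0,0,0,0,0,0,0,0,0,0,0,0,0,0,0,0,0,0,0,0,0]}}

```text
clock: 10.0
position: [0.5819, 0.0024, 0.045]
tool_rot: [0.678, 1.571, -1.428]
ft_force: [0.0, 2.9, 3.6]
width: 0.003
```

```bash
python3 chk.py pics/w6.png
```

```text
10.15 [0.58188804 0.00244876 0.04497759] [-0.04  2.07  3.98]
0.58 64 circ [ 0.5605 -0.0361  0.045 ] rng [ 0.5618 -0.0333  0.0487]
0.57 399 circ [0.585  0.0082 0.045 ] rng [0.5857 0.0108 0.0426]
0.47 32909 circ [0.6152 0.0207 0.045 ] rng [0.6165 0.029  0.0249]
```

Emit:
{"api": "carry_out", "payload": {"commands": [0,0,0.0133,0,0.0031,0.0213,0,0,0.0031,0.0213,0,0,0.0031,0.0213,0,0,0,0,-0.0067,0,0,0,-0.0066,0,0,0,0,0,0,0,0,0]}}

```text
clock: 10.92
position: [0.5874, 0.0412, 0.0449]
tool_rot: [-2.309, 1.57, 1.87]
ft_force: [0.0, 3.4, 4.3]
width: -0.002
```

Emit:
{"api": "carry_out", "payload": {"commands": [0,0,0,0,0,0,0,0,0,0,0,0,0,0,0,0,0,0,0,0,0,0,0,0,0,0,0,0,0,0,0,0]}}

```text
clock: 11.58
position: [0.5875, 0.0407, 0.045]
tool_rot: [0.516, 1.571, -1.589]
ft_force: [-0.3, 1.2, 4.1]
width: 0.004
```

```bash
python3 chk.py pics/w7.png
python3 - <<'E'
from h import *
a=cv2.imread("pics/w7.png");c=capture("scene")["image"]
p=recognise("fixture","scene")[0]["at"];x,y=int(p[0]*512),int(p[1]*384)
b=c[max(y-50,0):y+50,max(x-45,0):x+45]
cv2.imwrite("pics/f.png",np.hstack([cv2.resize(a,(450,400)),cv2.resize(b,(350,400),interpolation=cv2.INTER_CUBIC)]))
E
```

```text
11.7333 [0.58746778 0.04072726 0.0449719 ] [0.04 1.08 3.58]
0.81 428 circ [0.5905 0.0458 0.045 ] rng [0.5918 0.0493 0.043 ]
```

View pics/f.png

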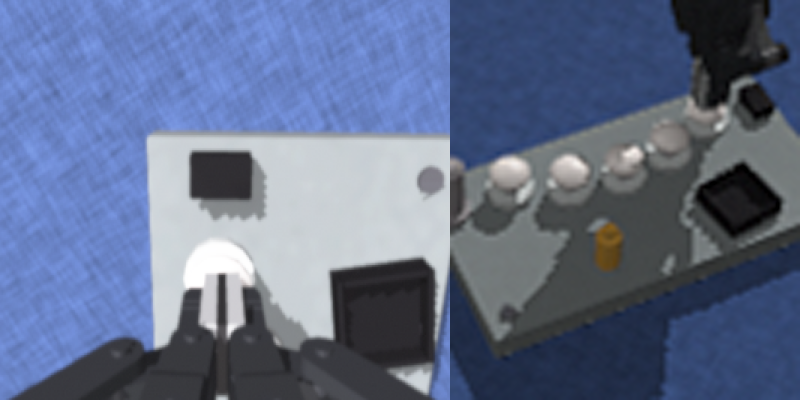

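The tips rest on cap5, next to the black block (220,265 in the left panel). The scene view shows caps 1–4 up and the standoff and tray still in place, so I'll hand in.

```bash
python3 -c "
from workcell import *
print(hand_in())"
```

```text
the job is handed in; nothing more can be done
None
```

I ran the shut fingertips along the row from the guide post end and dipped each of the five plungers in turn. I lifted slightly between plungers rather than sliding across the caps. The job is handed in with the tips holding plunger 5 partly down; no verdict was reported.

- **Dip depth:** each plunger went down about 4 mm, judged from the tip height of 45 mm against caps that stand at 49 mm. The averaged vertical force was 3.6–4.0 N, a little under the 4.6 N the spring figures predict. That puts the dips between 3 and 4 mm, well clear of both the 1.5 mm and 9 mm limits.
- **Final state:** the last picture shows plunger 5 held down, plungers 1 to 4 back up, and the standoff and tray standing where they were. I did not re-check the dishes, flask, tweezers or screwdriver, but the arm went nowhere near them at low height.
- **Fixture:** the caps not yet dipped kept reading within about 1 mm of the same place through the dip on plunger 3. After that I had only the pictures to go on.
- **What disagreed:** some readings showed 1–3 N of sideways force, probably from slightly off-centre contact plus sensor noise. My first rough cap estimates from the top camera were 2–7 mm off the wrist camera's, so I used the wrist camera's.

The clock stood at about 12 s of the 40 s allowed.

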